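# Hold the sprung bin lid just below its balance point

## Task

Take the spring-assisted lid of the blue parts bin by its black bar handle and raise it gently past its balance point, which is at 60 degrees from shut (the red mark on the quadrant), to about 70 degrees, without letting it swing over to its open stop. Then ease it back to just below the balance point, at about 50 degrees (middle of the green band), and finish still holding it there, at rest, so that I can reach in for a part and the lid will drop shut by itself when let go. Leave the tub, the tape measure and the bolt beside the bin where they are.

Things in the scene. Friction and masses are not known exactly. Their poses are not given: they have to be found in the camera images.
- bin: blue open-topped steel parts bin fixed to the table, 170 (x) x 220 (y) x 90 mm high. Origin: centre of its underside, on the table; x points level from the handle side (front) to the hinge side, y along the hinge, z up. On its +y side, 120 mm from the origin, a marked quadrant (to 206 mm high): green from 45 to 57 degrees of lid angle, red 57 to 63; an orange pointer on the lid shows the angle
- hinge (a point): middle of the lid's hinge axis (axis along the bin's y), 87 mm behind the bin's origin and 95 mm above the table. Does not move with the lid
- handle (a point): middle of the lid's handle: round black bar, 14 mm thick, 116 mm long, parallel to the hinge axis, 220 mm from it, in the lid's mid-plane; shut: 95 mm above the table, nothing beneath. The rods carrying it join it 55 mm either side of the middle. Gap between bar and lid's front edge: 42 mm. The bar can turn between the fingers, so the gripper may keep pointing down as the lid swings
- lid (a joint): lid angle q in rad; 0 = shut (level; starts so), grows as it opens: the handle is 220*cos(q) mm in front of the hinge axis and 220*sin(q) mm above it. Lid 216 mm wide, 8 thick, reaching 171 mm from the hinge; 0.95 kg on a hinge spring: below the balance point, 1.047 rad (60 deg), it falls shut, above it it swings to its stop at 1.48 rad. Force at the handle: under 2 N, 0.5 N near balance
- gel_tub_mid (a point): centre (half-way up) of a loose blue plastic tub with a white lid, 80 mm across, 77 mm high, standing to the left (+y) of the bin; a bystander
- tape_mid (a point): centre (half-way up) of a loose yellow tape measure, 40 x 82 x 70 mm high, to the right (-y) of the bin; a bystander
- bolt_mid (a point): centre of a loose steel hex bolt, 22 x 54 x 20 mm, lying on the table in front of the bin; a bystander

How it is judged (in metres and radians):
On the way:
1. the lid is raised past its balance point, beyond 65 degrees, for 0.2 s (value of joint lid above 1.134 rad), for 0.2 s.
At the end, for the whole second after the job is handed in: the lid, having been past 65 degrees, is held by the fingers (contact force over 0.1 N) at rest (under 0.05 rad/s) between 45 and 57 degrees from shut, below its 60 degree balance point; tub, tape measure and bolt are within 20 mm of where they were (value of joint lid between 0.785 and 0.995 rad and velocity of joint lid between -0.05 and 0.05 rad/s and contact force between the fingers and lid above 0.1 N and distance of each of gel_tub_mid, tape_mid, bolt_mid from where it was at the start of the episode below 0.02 m); the arm keeps its last pose, push and grip.
It fails at once if the lid swings over to its open stop (beyond 82 degrees) (value of joint lid above 1.43 rad).
It fails at once if the lid is flung or let fall (faster than 2 rad/s) (velocity of joint lid above 2 rad/s or velocity of joint lid below -2 rad/s).
It fails at once if a bystander is disturbed (moved more than 20 mm) (distance of any of gel_tub_mid, tape_mid, bolt_mid from where it was at the start of the episode above 0.02 m).
It also fails if it takes over 38 s, if anything falls off the work surface, if the arm or the gripper's body presses on something with over 40 N, if the wrist force passes 120 N, or if a joint passes its speed limit or range.

## Robot

A 6-joint arm with a two-finger parallel gripper is mounted at the origin on the work surface; the furniture and walls round the work are solid. World frame = base frame: x ahead of the robot, y to its left, z up, the work surface at z = 0. Lengths are in m, angles in degrees, forces in N, time in s.
With the tool pointing down it reaches from about 0.35 to 0.875 m from the base axis. Payload 4.2 kg.
Tool frame: the origin (TCP) lies midway between the tips of the shut fingers; the grasp point (between the pads) lies 19 mm behind it; z points along the fingers, y is the line along which they close (so a half turn about z gives the same grasp; the last joint's range is limited). The gripper opens to 87 mm and grips with 3 to 60 N. Pads are 19 mm wide; open, the fingers measure 117 mm over their backs; the gripper's body (75 mm by 190 mm) begins 51 mm behind the grasp point.
Start: joints at [84.374, 22.042, 0.453, 0, -68.411, -14.817], TCP at [0.218, 0.586, 0.223] pointing down, gripper open.
Joint ranges: [-179.83, 179.83], [-69.29, 118.12], [-61.27, 80.66], [-181.25, 117.63], [-171.15, -9.14], [-177.46, 177.46]. Speed limits (degrees/s): [159.86, 159.86, 180, 180, 180, 180].

## Interface

Orientations are given as [roll, pitch, yaw] about the fixed x, y, z axes, in that order (R = Rz(yaw) Ry(pitch) Rx(roll)).
In Python, from workcell import env gives the robot as it stands. The module is installed in compiled form; this text tells all that it offers. Calls block until the motion is done:
- env.goto(position, orientation): joint-space move of the TCP to a pose.
- env.move_straight(position, rotation=None, rate=0.15, force_limit=None): straight line of the TCP; rotation=None keeps the orientation; rate is the mean speed in m/s. With force_limit (N) it stops when the force on the tool has changed by that much, and returns True; else False.
- env.set_joints(angles): joint-space move.
- env.gripper_to(opening, grasp_force=None): opening from 0.0 (shut) to 1.0 (fully open); grasp_force is the grip in N (None keeps the last); returns when the fingers have stopped.
- env.dwell(seconds).
- env.inverse_kinematics(position, orientation): joint angles nearest the present ones, or None.
- env.read_state(): the state.
- env.grab_frame(name): name is "scene" or "top"; returns a dict with "image" (420x560x3 uint8, blue, green, red), "fx", "fy", "cx", "cy" (pixels), "D" ([k1, k2, p1, p2, k3] as OpenCV has them; the pictures are not rectified), "position" and "orientation" of the camera in the world. Camera axes: x right, y up, looking along -z (the intrinsics and any distortion apply to the point x, -y, -z); pixel columns grow to the right and rows downward; lengths in m; the calibration is good to about 2 mm. A picture is of the moment at which its call begins. There is no depth.
A pose or a line that the arm cannot do raises env.Unreachable and nothing moves.
- env.close_job(): hands the job in; it is judged then, once.
Trained networks look in a picture, given as the dict that the camera call returned (one of the last four; its "shot" number tells which), for a name from the list of things; names that differ only in an ending like _2 or _b are one class to them, and where a whole thing is asked for, a point or a joint stands for the part that bears it (a point fixed in the world has none). Each returns a list of dicts, best first, with "score" (0 to 1); they miss things now and then, are a little off and sometimes report something else, mostly with a low value. They report only what shows in the picture. A call takes as long as a camera call.
- env.search_frame(picture, thing): "xyz" ([x, y, z] in m, in world coordinates, good to about 4 mm: the middle of the surface that is visible of it).
- env.trace(picture, thing): "mask" (420x560 bool, what is visible of it).
The state is a dict: "clock": time; "joint_positions": joint angles; "qvel": joint speeds; "joint_torque": joint torques, N m; "position": TCP position; "tool_rot": TCP orientation; "force": force on the tool from outside, world axes, zero at the start; "wrist_torque": the same for the moment, N m; "opening": opening from 0.0 (shut) to 1.0 (fully open); "finger_force": force on a finger pad.
Only numpy, scipy, OpenCV 4.12 (cv2) and the standard library are available. Lean on these libraries where they do the work, as an engineer would, in place of code of your own. Each camera call takes 0.05 s, during which the arm holds its last target. There are 200 camera calls.

## Working session

There is one attempt and no reset: what is moved stays moved. The work goes in short steps, each a Python script; the robot and the scene stay as the last script left them, time stands still between calls to the robot, and variables do not carry over. Pictures are saved under pics/ and viewed, at most 10 in all, crops included, and the job is handed in when it is done.

```bash
mkdir -p pics
python3 - <<'E'
from workcell import env
import cv2, numpy as np
s=env.read_state(); print(s['clock'],s['position'],s['tool_rot'],s['opening'])
ims=[]
for n in("scene","top"):
    f=env.grab_frame(n); ims.append(f['image']); print(n,f['position'],f['orientation'],f['fx'],f['D'])
    for t in("bin","handle","lid","gel_tub_mid","tape_mid","bolt_mid"):
        r=env.search_frame(f,t); print(t,[(np.round(d['xyz'],3).tolist(),round(d['score'],2)) for d in r[:2]])
    np.save(f'pics/{n}.npy',f,allow_pickle=True)
    cv2.imwrite(f'pics/{n}0.png',f['image'])
print(env.read_state()['clock'])
E
```

```text
0.0 [0.21807633 0.58505301 0.22144377] [ 1.79871911e+02 -6.21909433e-03 -2.04542833e+01] 0.9979685144276128
scene [ 0.00510366 -0.2087359   0.81002986] [ 41.84433697   0.07151782 -59.12214886] 514.7410364125274 [-0.03391654  0.          0.          0.          0.        ]
bin [([0.615, 0.191, 0.099], 0.49)]
handle [([0.635, 0.194, 0.096], 0.73)]
lid [([0.63, 0.192, 0.105], 0.59)]
gel_tub_mid [([0.6, 0.392, 0.07], 0.93)]
tape_mid [([0.726, 0.027, 0.049], 0.71)]
bolt_mid [([0.424, 0.136, 0.012], 0.47), ([0.612, 0.193, 0.1], 0.26)]
top [0.33154741 0.13740798 1.23973857] [ 12.22976252  -0.23769468 -84.71350912] 458.9345479139885 [0.04604739 0.         0.         0.         0.        ]
bin [([0.643, 0.202, 0.102], 0.71)]
handle [([0.644, 0.2, 0.099], 0.55)]
lid [([0.643, 0.198, 0.101], 0.58)]
gel_tub_mid [([0.613, 0.399, 0.076], 0.73)]
tape_mid [([0.731, 0.041, 0.066], 0.81), ([0.636, 0.203, 0.1], 0.74)]
bolt_mid [([0.434, 0.139, 0.015], 0.64)]
0.7
```

View pics/scene0.png

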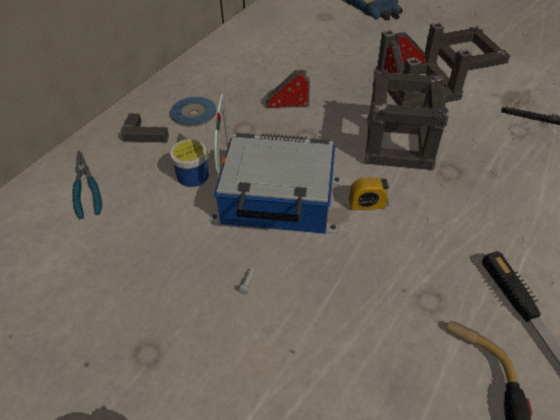

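View pics/top0.png

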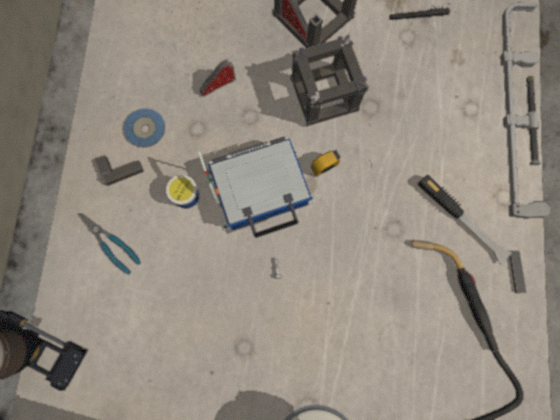

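The pictures show the bin shut. The handle runs from about (238,213) to (299,218) in scene and from (254,235) to (298,222) in top. The bolt is in front, the tub is left and the tape is right. I'll zoom in to get the handle ends and lid corners.

Run:
```python
import cv2, numpy as np
a=cv2.imread('pics/scene0.png')[125:240,205:345]; b=cv2.imread('pics/top0.png')[130:245,195:320]
def up(c,x0,y0):
    c=cv2.resize(np.clip(c*1.6,0,255).astype(np.uint8),None,fx=5,fy=5,interpolation=cv2.INTER_CUBIC)
    for i in range(0,c.shape[1],50): cv2.putText(c,str(x0+i//5),(i,8),0,.35,(0,255,255),1); cv2.line(c,(i,10),(i,14),(0,255,255),1)
    for i in range(50,c.shape[0],50): cv2.putText(c,str(y0+i//5),(0,i+4),0,.35,(0,255,255),1)
    return c
cv2.imwrite('pics/sz.png',up(a,205,125)); cv2.imwrite('pics/tz.png',up(b,195,130))
```

```text
(no output)
```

View pics/sz.png

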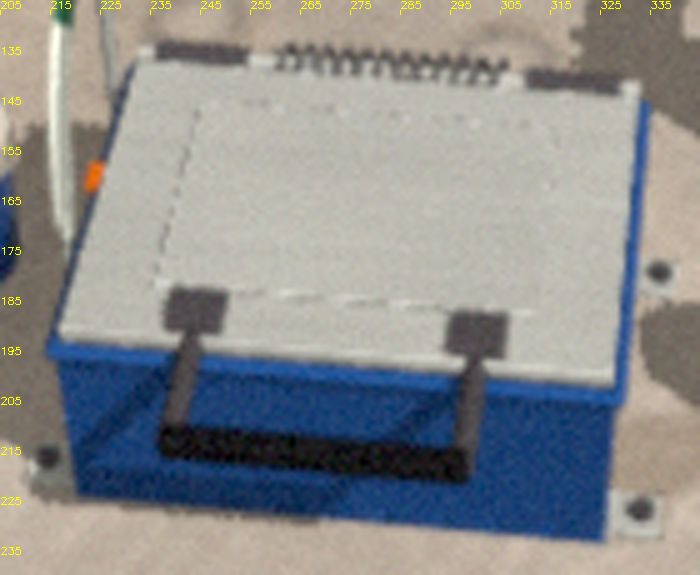

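View pics/tz.png

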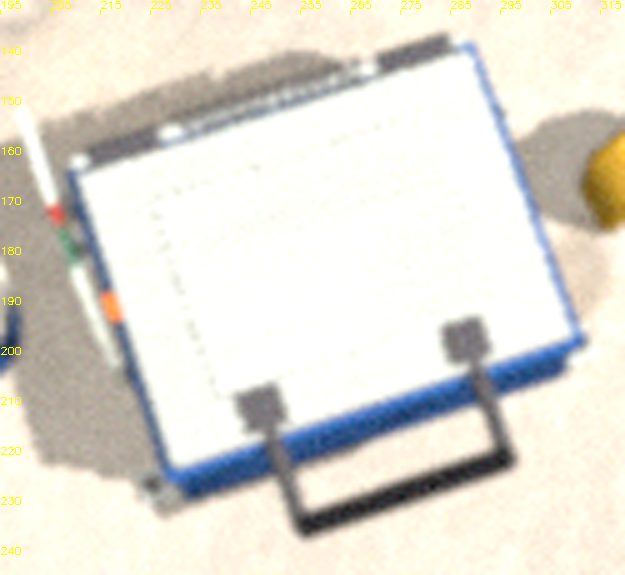

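The zooms show the handle bar's ends at (238,213) and (297.6,218) in scene, and at (255.6,235) and (296.6,221.4) in top. I'll fit the bin pose (x, y, yaw) to the bar ends and lid front corners.

```bash
cat > h.py <<'E'
import numpy as np, cv2
from scipy.optimize import least_squares
from scipy.spatial.transform import Rotation as R
def proj(f,P):
    Rc=R.from_euler('xyz',f['orientation'],degrees=True).as_matrix()
    p=(np.asarray(P)-f['position'])@Rc*[1,-1,-1]
    K=np.array([[f['fx'],0,f['cx']],[0,f['fy'],f['cy']],[0,0,1]])
    return cv2.projectPoints(p,np.zeros(3),np.zeros(3),K,np.array(f['D'],float))[0][:,0]
E
python3 - <<'E'
from h import *
S,T=[np.load(f'pics/{n}.npy',allow_pickle=True).item() for n in("scene","top")]
loc=np.array([[-.133,.056,.095],[-.133,-.056,.095],[-.084,.108,.099],[-.084,-.108,.099]])
obs={0:(S,[[238,213],[297.6,218],[217,191.6],[328,201.4]]),1:(T,[[255.6,235],[296.6,221.4],[229.4,223.6],[310.4,197]])}
def w(p): 
    c,s=np.cos(p[2]),np.sin(p[2]); return loc@np.array([[c,s,0],[-s,c,0],[0,0,1]])+[p[0],p[1],0]
def fun(p,ks): return np.concatenate([(proj(obs[k][0],w(p))-obs[k][1]).ravel() for k in ks])
for ks in([0],[1],[0,1]):
    r=least_squares(fun,[.64,.2,.2],args=(ks,)); p=r.x; c,s=np.cos(p[2]),np.sin(p[2])
    print(ks,p[:2],np.degrees(p[2]),'handle',p[:2]-.133*np.array([c,s]),np.round(r.fun.reshape(-1,2),1).tolist())
E
```

```text
[0] [0.65053728 0.20066225] 23.69189852910275 handle [0.5287466  0.14722041] [[0.2, 0.3], [0.3, 1.0], [-0.7, -0.9], [0.1, -0.6]]
[1] [0.6524672  0.20258429] 23.90716868077759 handle [0.53087816 0.14868525] [[-0.4, 0.3], [0.6, 0.0], [0.1, -0.2], [-0.3, -0.1]]
[0, 1] [0.65151284 0.20158083] 23.78552497665718 handle [0.52980965 0.14794005] [[0.2, -0.1], [0.3, 0.4], [-0.7, -1.3], [0.0, -1.2], [-0.2, 0.7], [0.8, 0.5], [0.4, 0.1], [0.1, 0.4]]
```

```bash
cat >> h.py <<'E'
yaw=np.radians(23.8); u=np.array([np.cos(yaw),np.sin(yaw),0]); O=np.array([.6517,.2017,0])
HINGE=O+.087*u+[0,0,.095]
def tcp(q,dz=0): q=np.radians(q); return HINGE-.22*np.cos(q)*u+[0,0,.22*np.sin(q)-.019+dz]
def ang(p): d=np.asarray(p)+[0,0,.019]-HINGE; return np.degrees(np.arctan2(d[2],-d@u)),np.hypot(d[2],d@u)
E
python3 - <<'E'
from h import *
from workcell import env
for y in(-66.2,113.8):
    print(y,[np.round(j,1) if (j:=env.inverse_kinematics(p,[180,0,y])) is not None else None for p in(tcp(0,.12),tcp(0),tcp(50),tcp(72))])
o=[180,0,-66.2]
env.gripper_to(.48,12)
env.goto(tcp(0,.13),o)
f=env.grab_frame("scene"); cv2.imwrite('pics/s1.png',f['image'][60:280,150:400].repeat(3,0).repeat(3,1)[:600,:750])
r=env.search_frame(f,"handle"); print([(d['xyz'],d['score']) for d in r[:2]])
s=env.read_state(); print(s['clock'],s['position']-tcp(0,.13),s['tool_rot'],s['opening'],s['force'])
E
```

```text
-66.2 [array([ 32.5,  16. , -12.5,   0. , -61.5,  -8.7]), array([ 32.5,  23.6, -21. ,   0. , -45.5,  -8.7]), array([ 31.4,  21.6,   2.9,   0. , -71.4,  -7.6]), array([ 30.6,  28.1,  19. ,   0. , -80.8,  -6.8])]
113.8 [array([ 32.5,  16. , -12.5,   0. , -61.5, 171.3]), array([ 32.5,  23.6, -21. ,   0. , -45.5, 171.3]), array([ 31.4,  21.6,   2.9,   0. , -71.4, 172.4]), array([ 30.6,  28.1,  19. ,   0. , -80.8, 173.2])]
[([0.6254, 0.1656, 0.0971], 0.83), ([0.6013, 0.1728, 0.0971], 0.75)]
3.7417 [-7.30627533e-05  8.98871992e-04  4.06572113e-06] [-1.79992452e+02  2.73695320e-03 -6.61157296e+01] 0.4793495302178044 [-0.18078287 -0.02362741  0.59519417]
```

View pics/s1.png

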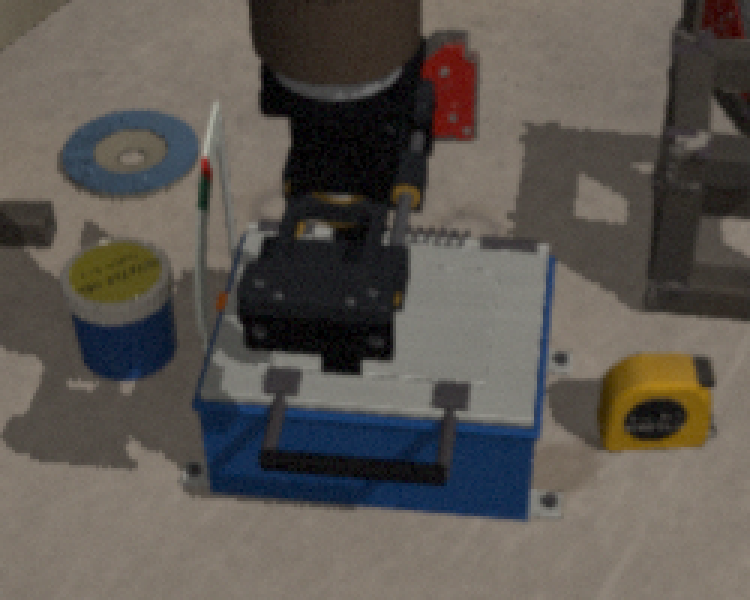

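The fingers hang above the bar, at about (340,360) in the crop, and close across it. The handle, tub and tape haven't moved. I'll descend guarded and grip.

Run:
```python
from h import *
from workcell import env
hit=env.move_straight(tcp(0,.03),rate=.15,force_limit=6)
if not hit: hit=env.move_straight(tcp(0),rate=.06,force_limit=5)
s=env.read_state(); print(hit,s['clock'],s['position']-tcp(0),s['force'])
if not hit:
    env.gripper_to(0,15); s=env.read_state(); print(s['opening'],s['opening']*87,s['finger_force'],s['force'],s['position']-tcp(0))
f=env.grab_frame("scene"); cv2.imwrite('pics/s2.png',f['image'][90:260,170:380].repeat(3,0).repeat(3,1))
```

```text
False 5.2083 [ 9.65408391e-05 -2.39877056e-05 -1.64623756e-04] [ 0.5835102   0.41686378 -0.2778795 ]
0.1500805327517008 13.05700634939797 14.991704374551773 [ 3.53034319  0.22090684 -1.22391916] [0.00151904 0.00072972 0.00051108]
```

View pics/s2.png

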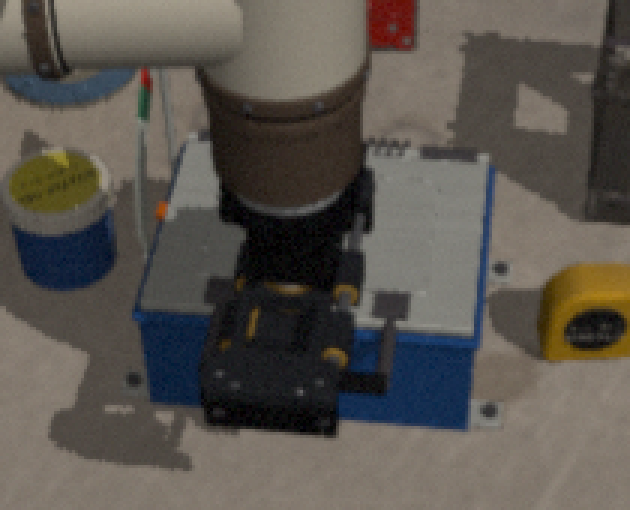

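The bar is gripped: the opening is 13 mm and the grip is 15 N. The fingers were pulled about 2 mm toward the hinge, so I'll shift the arc by that and raise.

```bash
sed -i 's/^O=/O=/; s/O=np.array(\[.6517,.2017,0\])/O=np.array([.6517,.2017,0])+.0022*u/' h.py
cat >> h.py <<'E'
def swing(env,a,b,rate,step=5):
    n=max(1,int(round(abs(b-a)/step)))
    for q in np.linspace(a,b,n+1)[1:]:
        env.move_straight(tcp(q),rate=rate)
        s=env.read_state(); print(round(q,1),round(s['clock'],1),np.round(ang(s['position']),3),np.round(s['force'],1),round(s['opening'],3),round(s['finger_force'],1))
        if np.linalg.norm(s['force'])>25 or s['opening']<.1: print('STOP'); return False
    return True
E
python3 - <<'E'
from h import *
from workcell import env
swing(env,0,50,.05)
f=env.grab_frame("scene"); cv2.imwrite('pics/s3.png',f['image'][40:240,150:400].repeat(3,0).repeat(3,1))
E
```

```text
5.0 6.4 [4.906 0.221] [ 2.3 -0.3 -2.1] 0.156 15.0
10.0 6.9 [9.955 0.221] [-0.9  0.3 -1.6] 0.154 15.0
15.0 7.5 [14.934  0.221] [-5.5 -0.5 -1.3] 0.156 15.0
20.0 8.0 [19.958  0.221] [-6.9 -1.4  0.9] 0.156 15.0
25.0 8.5 [24.932  0.222] [-8.  -0.2  2.2] 0.153 15.0
30.0 9.1 [29.919  0.222] [-10.   -1.    2.6] 0.156 15.0
35.0 9.6 [34.964  0.223] [-12.3  -0.8   6. ] 0.15 15.0
40.0 10.1 [40.077  0.223] [-12.9  -0.8   7.5] 0.155 15.0
45.0 10.7 [45.334  0.224] [-13.9  -0.9  10.2] 0.151 15.0
50.0 11.2 [50.691  0.224] [-10.6  -0.3  10.5] 0.152 15.0
```

View pics/s3.png

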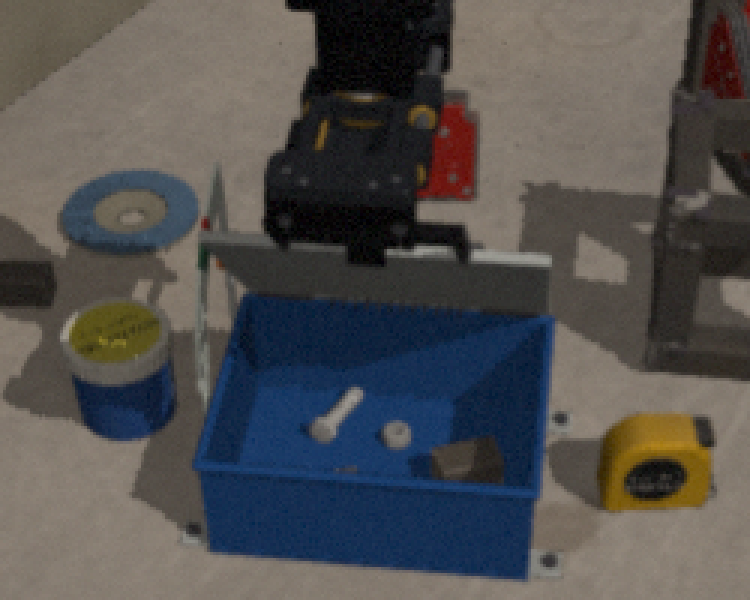

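The lid is at about 50°, with the pointer (220,262) beside the green band (203,255). The bar pushes the fingers radially outward with about 14 N, so the effective arc centre is about 6 mm higher. I'll correct that and go on past balance.

```bash
sed -i 's/+\[0,0,.095\]/+[0,0,.101]/' h.py
python3 - <<'E'
from h import *
from workcell import env
s=env.read_state(); print(ang(s['position']))
if swing(env,50,70,.04,4):
    env.dwell(.4); s=env.read_state(); print(ang(s['position']),s['force'])
    f=env.grab_frame("scene"); cv2.imwrite('pics/s4.png',f['image'][40:240,150:400].repeat(3,0).repeat(3,1))
E
```

```text
(np.float64(49.68153128178969), np.float64(0.21895091993879373))
54.0 11.9 [54.063  0.219] [ 0.2  0.1 -1.4] 0.155 15.0
58.0 12.4 [58.021  0.22 ] [ 0.3  0.7 -3. ] 0.153 15.0
62.0 13.0 [62.066  0.22 ] [-0.3  1.7 -1.5] 0.154 15.0
66.0 13.5 [66.124  0.22 ] [-2.3  2.3  1.7] 0.152 15.0
70.0 14.0 [70.113  0.22 ] [-1.2  2.2  1.9] 0.154 15.0
(np.float64(69.99579688281784), np.float64(0.2201275397643719)) [-1.70228221  2.57809675  1.56798864]
```

View pics/s4.png

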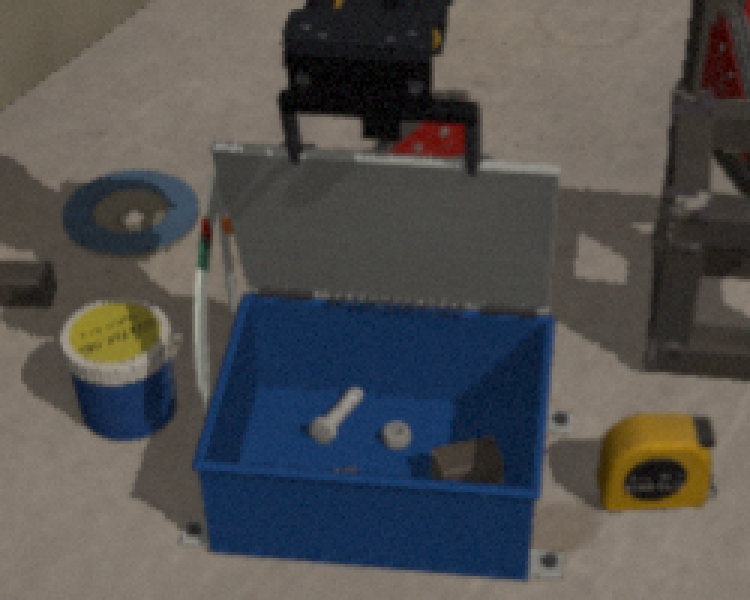

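The lid stands past balance: its front edge corners are at crop (212,147) and (559,166), and the orange pointer (227,225) is beyond the red mark. I'll check the angle against the lid-edge pixels, then ease back.

Run:
```python
from h import *
from workcell import env
def edge(q):
    q=np.radians(q); v=np.array([-u[1],u[0],0]); H=HINGE*[1,1,0]+[0,0,.095]
    e=H+.171*(-np.cos(q)*u+[0,0,np.sin(q)]); return [e+.108*v,e-.108*v]
S=np.load('pics/scene.npy',allow_pickle=True).item()
obs=np.array([[212,147],[559,166]])/3+[150,40]
r=least_squares(lambda q:(proj(S,edge(q[0]))-obs).ravel(),[65]); print(r.x,r.fun)
if r.x[0]>66.5 and swing(env,70,50,.035,4):
    env.dwell(.8); s=env.read_state(); print(s['clock'],ang(s['position']),s['force'],s['finger_force'],np.abs(s['qvel']).max())
    f=env.grab_frame("scene"); cv2.imwrite('pics/s5.png',f['image'][40:240,150:400].repeat(3,0).repeat(3,1))
    for t in("gel_tub_mid","tape_mid","bolt_mid"):
        print(t,[(np.round(d['xyz'],3).tolist(),round(d['score'],2)) for d in env.search_frame(f,t)[:1]])
```

```text
[69.4370862] [ 0.11010838 -0.95971703  0.96362487  1.04559326]
66.0 15.1 [65.974  0.22 ] [-0.8  2.3  1.7] 0.154 15.0
62.0 15.7 [61.92  0.22] [0.6 1.8 0.3] 0.154 15.0
58.0 16.3 [57.94  0.22] [1.7 0.7 0.1] 0.152 15.0
54.0 16.9 [53.949  0.22 ] [ 1.2 -1.8  0. ] 0.155 15.0
50.0 17.4 [49.958  0.22 ] [ 0.5 -2.7 -0.4] 0.154 15.0
18.2417 (np.float64(50.00750991315875), np.float64(0.22005200805961614)) [ 0.79278466 -3.27253006  0.90172324] 14.990344047546387 0.09202709136056682
gel_tub_mid [([0.666, 0.201, 0.183], 0.58)]
tape_mid [([0.723, 0.026, 0.05], 0.9)]
bolt_mid [([0.429, 0.136, 0.011], 0.72)]
```

View pics/s5.png

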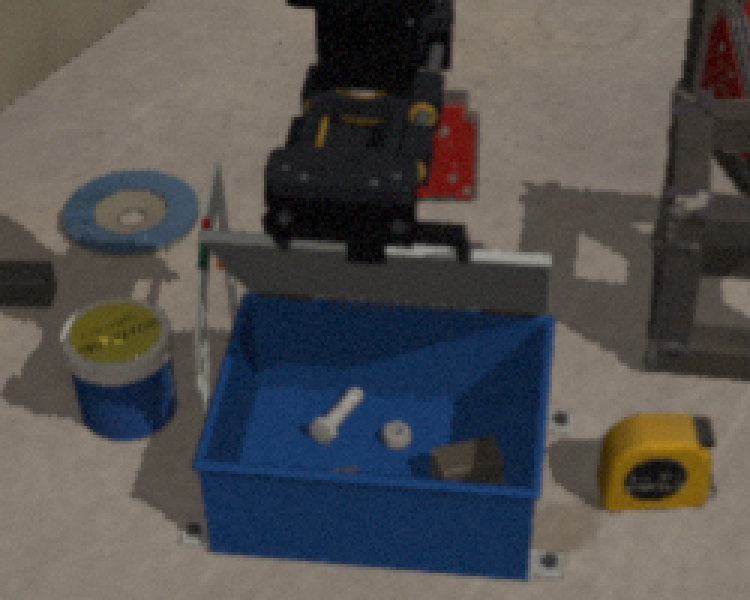

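The lid is held at about 50°. The bar is in the fingers and the edge runs from (200,240) to (551,262). Tub, tape and bolt haven't moved (the tub network hit is false; the tub is in the same pixels). I'll hand in now.

Run:
```python
from h import *
from workcell import env
env.dwell(.5); s=env.read_state(); print(ang(s['position']),s['finger_force'],np.abs(s['qvel']).max())
print(env.close_job())
```

```text
(np.float64(50.00182114975944), np.float64(0.22006128513535375)) 14.990319907665253 0.045011689209363534
the job is handed in; nothing more can be done
None
```

I raised the lid to about 70°, eased it back to about 50°, and handed the job in with it still gripped there at rest; the tub, tape measure and bolt show no movement in the pictures, and the hand-in gave no verdict.

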